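Sweep the chips off a sealed case and crack its sticky lid open

ROBOT

A 7-joint arm with a two-finger parallel gripper is mounted at the origin on a cart in front of the work surface, level with it; the furniture and walls round the work are solid. World frame = base frame: x ahead of the robot, y to its left, z up, the work surface at z = 0. Lengths are in mm, angles in rad, forces in N, time in s.
With the tool pointing down it reaches from about 400 to 875 mm from the base axis. Payload 4.4 kg.
Tool frame: the origin (TCP) lies where the fingers leave the gripper's body, on its centre line; the fingertips stand 73 mm ahead of it and the grasp point (between the pads) lies 54 mm ahead of it; z points along the fingers, y is the line along which they close (so a half turn about z gives the same grasp; the last joint's range is limited). The gripper opens to 85 mm and grips with 20 to 120 N. Pads are 22 mm wide; open, the fingers measure 114 mm over their backs; the gripper's body (76 mm by 85 mm) begins 54 mm behind the grasp point. The pads swing forward as they close: fully open they stand 13 mm farther back than shut.
Start: joints at [-1.175, 0.628, 0.038, 1.517, -0.027, 0.996, -0.02], TCP at [289.596, 581.937, 303.913] pointing down, gripper open.
Joint ranges: [-3.06, 3.06], [-0.37, 2.12], [-1.25, 1.32], [0.18, 2.47], [-1.1, 4.24], [0.23, 1.98], [-2.94, 2.94]. Speed limits (rad/s): [2.57, 2.57, 3.14, 3.14, 3.14, 3.14, 3.14].

INTERFACE

Orientations are given as [roll, pitch, yaw] about the fixed x, y, z axes, in that order (R = Rz(yaw) Ry(pitch) Rx(roll)).
In Python, from cell import ctrl gives the robot as it stands.
- The arm moves only by the tool send_rows, never from a script. Its argument "rows" is a list that holds one entry, the list of rows, each a list of 6 numbers: the shift along the tool's x, y, z in cm, then the turn, a rotation vector about the tool's x, y, z in rad. In form: [[[tx, ty, tz, wx, wy, wz], ...]]. A call has 1 to 10 rows; each row is the pose to reach, as a shift and turn from the pose commanded when the call began, along the tool's axes at that moment; what a row does not reach only later rows make up. A row lasts 1/10 s, in which the tool goes at most 50 mm and 8.59 degrees, less where a joint would pass 70% of its speed; a pose out of reach is approached as far as the arm can. A call with a gripper value outside its range is refused whole. "grip" is the closure in counts, from 0 (fully open) to 255 (shut), set as the call begins (left out, the last holds). The fingers move at their own pace and stop on an object; the grip force is fixed at half the most. Time passes only in rows, so rows that repeat a pose let the fingers close. It gives the time, the measured TCP pose, the force, the opening and the grip force at its end, in the units of the state.
- ctrl.read_state(): the state, without advancing time (a new reading comes with each control period).
- ctrl.get_image(name): name is "scene" or "side" or "wrist"; returns a dict with "pixels" (384x512x3 uint8, red, green, blue), "fx", "fy", "cx", "cy" (pixels), "D" ([k1, k2, p1, p2, k3] as OpenCV has them; the pictures are not rectified), "extrinsics" (4x4, takes a point from camera to world coordinates); the wrist camera has in their place "mount" (4x4, takes a point from camera to tool coordinates, whose origin is the TCP and whose axes are the flange's). Camera axes: x right, y up, looking along -z (the intrinsics and any distortion apply to the point x, -y, -z); pixel columns grow to the right and rows downward; lengths in mm; the calibration is good to about 2 mm. A picture is of the moment at which its call begins: read the wrist's pose just before it. There is no depth.
- ctrl.finish_job(): hands the job in; it is judged then, once.
The state is a dict: "clock": time; "qpos": joint angles; "qd": joint speeds; "tau": joint torques, N m; "eef_pos": TCP position; "tool_rot": TCP orientation; "force": force on the tool from outside, world axes, zero at the start; "torque": the same for the moment, N m; "width": finger opening in mm; "gripper_force": force on a finger pad.
Only numpy, scipy, OpenCV 4.12 (cv2) and the standard library are available. Lean on these libraries where they do the work, as an engineer would, in place of code of your own. Each camera call takes 0.05 s, during which the arm holds its last target. There are 200 camera calls.

TASK

Pick up the scraper block and sweep the three steel chips off the lid of the sealed case onto the bench, with the lid shut; the chips are sharp, so move them with the block only, never with the gripper. Stand the block back upright on the bench, then take the black knob, pull the lid free of its sticky seal without letting it fly open, and hold its front edge about 15 mm up. Finish while still holding the lid open like that with the gripper (nothing wedged under it); leave the other loose things where they are.

Things in the scene. Friction and masses are not known exactly. Their poses are not given: they have to be found in the camera images.
- case: Grey gasketed case screwed to the bench, 140 x 140 x 52 mm, with a lid. Origin under its centre at bench level, z up; the front (knob side) is its own -x, the hinge line runs along y at x = +76.5, z = 55.5 mm. Lid shut: flat top at z = 62 mm, x from -75 to +71 mm, y from -72 to +72 mm. A low fixing lug (9 mm high) sticks out 16 mm at the middle of front and back.
- lid (a joint): Angle of the lid (8 mm steel-faced plate, 0.3 kg): 0 shut, grows as the front rises, stops at 0.28 rad. Front edge 151 mm from the hinge line: 15 mm up is 0.1 rad. The seal pulls it shut: about 15 N upward at the knob, weight included, breaks it free; then the pull fades fast (about 6 N at 0.1 rad). Let go, it falls shut. Lightly damped.
- knob (a point): Centre of the black knob's grip, at the middle of the lid's front edge (case x = -59, y = 0, z = 84 mm when shut; 135.5 mm from the hinge line). The grip is an upright cylinder 26 mm in diameter, 12 to 31 mm above the lid; under it a 19 mm neck and a 24 mm base.
- block: Scraper block, loose, 0.15 kg, standing on the bench left or right of the case. Grey foot 96 (own x) x 36 (own y) x 14 mm high with a flat underside; centred on it an upright wooden grip 70 (x) x 22 (y) mm, from 14 to 56 mm high. Origin under the centre of the foot, z up.
- chip0: Curled steel chip, a C of 3 mm strip about 20 mm across and 8 mm high, 12 g, lying loose on the lid behind the knob. Origin at its underside about the middle of the C.
- chip1: Curled steel chip, a C of 3 mm strip about 20 mm across and 8 mm high, 12 g, lying loose on the lid behind the knob. Origin at its underside about the middle of the C.
- chip2: Curled steel chip, a C of 3 mm strip about 20 mm across and 8 mm high, 12 g, lying loose on the lid behind the knob. Origin at its underside about the middle of the C.
- tape_roll: Roll of insulating tape, 68 mm in diameter, 19 mm high, bystander. Origin under its centre. On the other side of the case from the block.
- sleeve_5: Pale grey metal sleeve standing, 34 mm in diameter, 41 mm high, bystander. Origin under its centre.
- spring_2: Dark coil spring lying, 18 x 59 x 18 mm, bystander. Origin under its centre.

How it is judged (in metres and radians):
On the way, in this order (a step that is already met when the one before it is completed fails the run):
1. all three chips are off the lid, which is still shut (height (world z) of each of chip0, chip1, chip2 below 0.035 m and value of joint lid below 0.025 rad), for 0.2 s.
2. the block stands on the bench, let go (height (world z) of block below 0.012 m and angle between block's own z axis and vertical below 0.2 rad and contact force between the fingers and block below 0.1 N and linear speed of block below 0.03 m/s), for 0.2 s.
3. the lid has broken free of its seal (value of joint lid above 0.04 rad), for 0.1 s.
At the end, for the whole second after the job is handed in: The lid is at rest, held by the gripper alone between 0.055 and 0.17 rad (front edge 8 to 26 mm up), the block stands upright on the bench off the case, and all three chips lie below lid height (under 35 mm) (value of joint lid between 0.055 and 0.17 rad and velocity of joint lid between -0.1 and 0.1 rad/s and contact force between the fingers and case above 1 N and contact force between block and case below 0.1 N and height (world z) of each of chip0, chip1, chip2 below 0.035 m and height (world z) of block below 0.012 m and angle between block's own z axis and vertical below 0.2 rad); the arm keeps its last pose, push and grip.
It fails at once if the gripper or arm pushes a chip (contact force between any of the fingers, the arm and chip0 above 0.3 N or contact force between any of the fingers, the arm and chip1 above 0.3 N or contact force between any of the fingers, the arm and chip2 above 0.3 N).
It fails at once if the lid flies open (past 0.25 rad, front edge 38 mm up) (value of joint lid above 0.25 rad).
It fails at once if the lid is opened while a chip is still on it (value of joint lid above 0.04 rad and height (world z) of any of chip0, chip1, chip2 above 0.045 m).
It fails at once if a bystander is moved (distance of any of tape_roll, sleeve_5, spring_2 from where it was at the start of the episode above 0.04 m).
It also fails if it takes over 51 s, if anything falls off the work surface, if the arm or the gripper's body presses on something with over 40 N, if the wrist force passes 120 N, or if a joint passes its speed limit or range.

## Working session

There is one attempt and no reset: what is moved stays moved. The work goes in short steps, Python scripts to look and compute and a tool call to move; the robot and the scene stay as the last step left them, time stands still between calls to the robot, and variables do not carry over. Pictures are saved under pics/ and viewed, at most 14 in all, crops included, and the job is handed in when it is done.

Besides the shell and the picture viewer there is one more tool, called after ">>>" by a JSON object that holds its "name" and its "arguments", one argument or row to a line. send_rows: Moves the arm, as the interface text tells. Its arguments: {"type":"object","properties":{"rows":{"type":"array","items":{"type":"array","items":{"type":"array","items":{"type":"number"}}}},"grip":{"type":"number"}},"required":["rows"]}

```bash
mkdir -p pics; ls
cat > h.py <<'E'
import numpy as np, cv2
from cell import ctrl
from scipy.spatial.transform import Rotation as R
def grab(name):
    s=ctrl.read_state(); im=ctrl.get_image(name)
    if 'extrinsics' in im: T=np.array(im['extrinsics'])
    else:
        W=np.eye(4); W[:3,:3]=R.from_euler('xyz',s['tool_rot']).as_matrix(); W[:3,3]=s['eef_pos']; T=W@np.array(im['mount'])
    im['T']=T; im['K']=np.array([[im['fx'],0,im['cx']],[0,im['fy'],im['cy']],[0,0,1.]]); return im
def rays(im,uv):
    p=cv2.undistortPoints(np.array(uv,float).reshape(-1,1,2),im['K'],np.array(im['D'],float)).reshape(-1,2)
    d=np.c_[p[:,0],-p[:,1],-np.ones(len(p))]@im['T'][:3,:3].T
    return im['T'][:3,3],d
def plane(im,uv,z):
    o,d=rays(im,uv); return o+d*((z-o[2])/d[:,2])[:,None]
def proj(im,P):
    P=(np.atleast_2d(P)-im['T'][:3,3])@im['T'][:3,:3]; P=P*[1,-1,-1]
    return cv2.projectPoints(P,np.zeros(3),np.zeros(3),im['K'],np.array(im['D'],float))[0].reshape(-1,2)
def save(im,n): cv2.imwrite('pics/'+n,im['pixels'][:,:,::-1])
E
python3 - <<'E'
from h import *
import pickle
s=ctrl.read_state();print(s)
for n in ['scene','side','wrist']:
    im=grab(n);save(im,n+'0.png');print(n,im['T'].round(3).tolist(),im['fx'])
    im={k:v for k,v in im.items()};pickle.dump(im,open(n+'0.pkl','wb'))
E
```

```text
pics
{'clock': 0.0, 'qpos': array([-1.17478161,  0.62933871,  0.0384593 ,  1.51839377, -0.02700321,
        0.99633651, -0.01997455]), 'qd': array([-0.00073392,  0.00152743, -0.0001251 , -0.0009919 , -0.00041718,
       -0.000299  ,  0.00225771]), 'tau': array([-8.95771209e-04, -5.63420713e+01,  1.22574862e+00, -1.93444473e+01,
        1.09069532e-02,  1.06930602e-02,  1.95927976e-05]), 'eef_pos': array([289.37649784, 581.46239516, 302.98586789]), 'tool_rot': array([-3.13963512e+00,  3.37636725e-05,  2.67978705e+00]), 'force': array([ 0.42694516,  0.36201146, -0.82133386]), 'torque': array([-0.0394744 ,  0.0133544 ,  0.02277977]), 'gripper_force': 0.0, 'width': 85.46585334729822}
scene [[-0.867, 0.344, -0.359, 252.015], [-0.498, -0.599, 0.628, 409.85], [0.001, 0.723, 0.691, 684.319], [0.0, 0.0, 0.0, 1.0]] 480.9075360487721
side [[-0.913, 0.216, -0.347, 266.524], [-0.409, -0.461, 0.788, 559.886], [0.01, 0.861, 0.509, 521.675], [0.0, 0.0, 0.0, 1.0]] 413.805850267128
wrist [[0.446, -0.864, -0.233, 229.875], [0.895, 0.43, 0.118, 610.501], [-0.002, -0.261, 0.965, 372.397], [0.0, 0.0, 0.0, 1.0]] 284.5078192634543
```

Run:
```python
import cv2,numpy as np
a=[cv2.imread(f'pics/{n}0.png') for n in('scene','side')]
for n,i in zip(('scene','side'),a): cv2.imwrite(f'pics/{n}0b.png',cv2.resize(i,(800,600),interpolation=cv2.INTER_CUBIC))
```

```text
(no output)
```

View pics/scene0b.png

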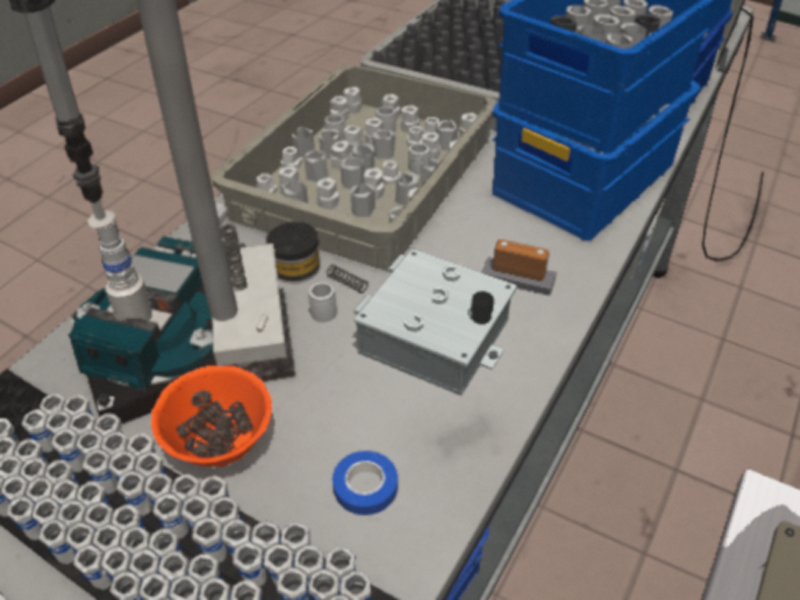

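View pics/side0b.png

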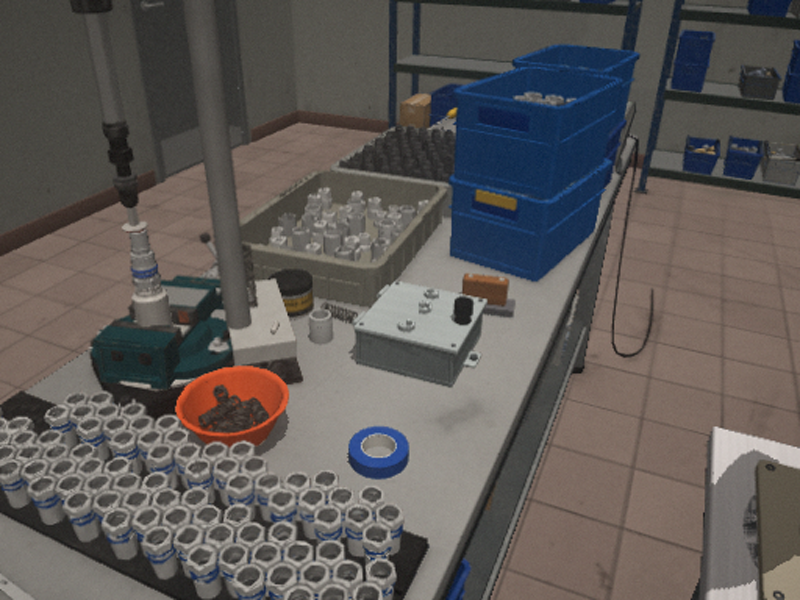

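The scene picture (scaled 800x600) shows the case with its knob at (482,307) and chips at (451,273), (438,296) and (414,322). The block is at (520,265), the tape at (365,481), the sleeve at (322,300) and the spring at (347,277). The side view agrees.

Run:
```python
from h import *
import pickle
sc=0.64
for n,roi in(('scene',(325,245,530,395)),('side',(350,275,500,390))):
    im=pickle.load(open(n+'0.pkl','rb'));px=im['pixels'];g=cv2.cvtColor(px,cv2.COLOR_RGB2HSV)
    print(n)
    pts={'scene':{'lidcorn':[(412,252),(515,289),(465,357),(357,311)],'chips':[(451,273),(438,296),(414,322)],'knobtop':[(483,295)]},
         'side':{'lidcorn':[(391,283),(487,299),(457,352),(356,330)],'chips':[(432,293),(424,307),(406,325)],'knobtop':[(463,301)]}}[n]
    for k,v in pts.items():
        z={'lidcorn':62,'chips':66,'knobtop':93}[k]
        print(k,plane(im,np.array(v)*sc,z).round(1).tolist())
    # lid mask via brightness
    x0,y0,x1,y1=[int(a*sc) for a in roi]
    V=g[...,2].copy(); 
    print('lid V',[int(V[int(y*sc),int(x*sc)]) for x,y in pts['chips']], V[int(330*sc),int(450*sc)])
    m=cv2.inRange(g,(3,110,40),(22,255,255)); 
    nn,lab,st,ce=cv2.connectedComponentsWithStats(m)
    for i in range(1,nn):
        if st[i,4]>60 : print('orange',st[i],ce[i].round(1), plane(im,[ce[i]],35).round(1))
    m=cv2.inRange(g,(105,120,60),(130,255,255));nn,lab,st,ce=cv2.connectedComponentsWithStats(m)
    for i in range(1,nn):
        if st[i,4]>200 and ce[i][1]>220: print('blue',st[i],ce[i].round(1), plane(im,[ce[i]],10).round(1))
    b,t={'scene':((465,560),(345,240)),'side':((0,1),(0,1))}[n]
    c=px[int(235*sc):int(400*sc),int(310*sc):int(570*sc)] if n=='scene' else px[int(265*sc):int(390*sc),int(300*sc):int(530*sc)]
    cv2.imwrite(f'pics/{n}_crop.png',cv2.resize(c[:,:,::-1],(800,int(800*c.shape[0]/c.shape[1])),interpolation=cv2.INTER_CUBIC)); print(c.shape)
```

```text
scene
lidcorn [[609.8, -223.1, 62.0], [467.8, -225.7, 62.0], [471.2, -97.8, 62.0], [613.2, -98.9, 62.0]]
chips [[546.5, -208.5, 66.0], [541.1, -164.7, 66.0], [544.6, -113.2, 66.0]]
knobtop [[484.8, -166.6, 93.0]]
lid V [193, 195, 198] 198
orange [334  82  30  21 259] [348.9  92.1] [[ 572.5 -589.3   35. ]]
orange [316 154  35  25 602] [332.7 166.1] [[ 494.7 -308.4   35. ]]
orange [177 162  27  15 215] [190.3 170.9] [[ 740.1 -150.3   35. ]]
orange [  96  233   78   66 3067] [134.5 263. ] [[684.9  89.   35. ]]
blue [213 289  41  40 853] [233.5 309.8] [[499.8  68.3  10. ]]
blue [286 338  27  46 320] [299.4 364.4] [[364.  100.4  10. ]]
(106, 166, 3)
side
lidcorn [[616.4, -220.4, 62.0], [471.1, -235.1, 62.0], [465.5, -88.8, 62.0], [604.1, -81.1, 62.0]]
chips [[547.0, -211.1, 66.0], [542.6, -168.9, 66.0], [546.6, -114.7, 66.0]]
knobtop [[484.9, -162.6, 93.0]]
lid V [136, 124, 167] 178
orange [305 122  25  12 166] [317.  127.5] [[ 592.2 -696.9   35. ]]
orange [296 176  29  19 392] [310.8 184.2] [[ 495.8 -315.3   35. ]]
orange [181 187  19  13 140] [190.7 193.9] [[ 737.3 -149.    35. ]]
orange [ 112  234   73   52 2136] [148.7 256.6] [[685.9  84.5  35. ]]
blue [223 273  38  33 730] [241.7 290.7] [[501.2  69.2  10. ]]
(80, 147, 3)
```

View pics/scene_crop.png

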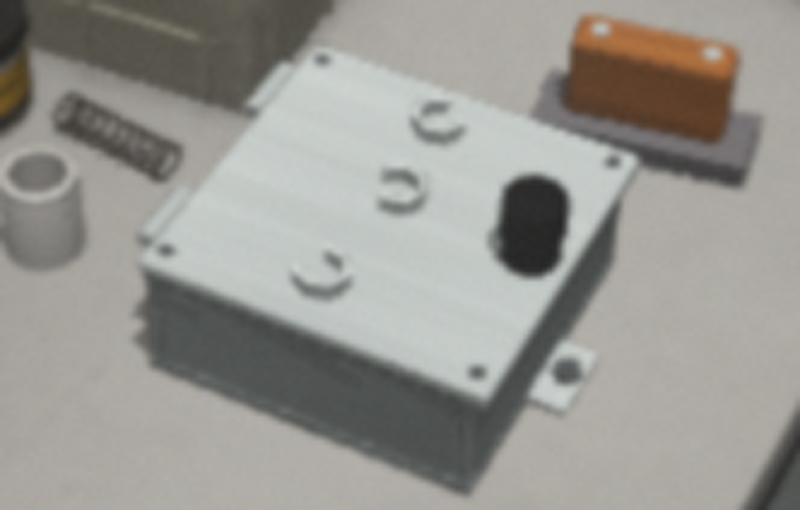

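The crop shows the three chips in a row along case y, at lid middle, and the block beyond the lid with its long axis roughly along case x. Next I move to a vantage point above for a wrist measurement.

```bash
cat >> h.py <<'E'
def go(p,yaw=np.pi,s=None):
    "shift (cm) and turn from present pose to TCP p, tool down with yaw"
    s=s or ctrl.read_state(); M=R.from_euler('xyz',s['tool_rot'])
    t=M.inv().apply(np.array(p,float)-s['eef_pos'])/10; w=(M.inv()*R.from_euler('xyz',[np.pi,0,yaw])).as_rotvec()
    print('t',t.round(2),'w',w.round(3)); return t,w
E
python3 - <<'E'
from h import *
go((480,120,310)); go((505,-240,310))
E
```

```text
t [-37.63 -32.84  -0.63] w [-0.001 -0.    -0.462]
t [-55.91 -63.95  -0.59] w [-0.001 -0.    -0.462]
```

>>> {"name": "send_rows", "arguments": {
  "rows": [
    [[-4,-3.5,0,0,0,-0.05],[-8,-7,-0.6,0,0,-0.1],[-12,-10.5,-0.6,0,0,-0.15],[-15.5,-13.5,-0.6,0,0,-0.2],[-19,-16.5,-0.6,0,0,-0.25],[-22.5,-19.5,-0.6,0,0,-0.3],[-26,-22.7,-0.6,0,0,-0.35],[-30,-26,-0.6,0,0,-0.4],[-33.8,-29.4,-0.6,0,0,-0.44],[-37.6,-32.8,-0.6,0,0,-0.46]]
  ],
  "grip": 0
}}

```text
clock: 1.15
eef_pos: [479.0, 122.4, 309.9]
tool_rot: [3.141, 0.0, 3.141]
force: [0.4, 0.2, -0.0]
width: 85.3
gripper_force: 0.0
```

Run:
```python
from h import *
s=ctrl.read_state();print(s['clock'],s['eef_pos'],s['tool_rot'],s['qpos'].round(2));go((505,-240,310))
```

```text
1.15 [479.03052507 122.36179575 309.90753446] [3.14146633e+00 5.73788892e-05 3.14122567e+00] [-0.27  0.4  -0.05  1.93  0.03  0.81  1.23]
t [-2.610e+00 -3.624e+01 -1.000e-02] w [ 0.  0. -0.]
```

>>> {"name": "send_rows", "arguments": {
  "rows": [
    [[-0.4,-4,0,0,0,0],[-0.7,-8,0,0,0,0],[-1,-12.5,0,0,0,0],[-1.4,-17,0,0,0,0],[-1.7,-21.5,0,0,0,0],[-2,-26,0,0,0,0],[-2.3,-30.5,0,0,0,0],[-2.5,-34.5,0,0,0,0],[-2.6,-36.2,0,0,0,0],[-2.6,-36.2,0,0,0,0]]
  ]
}}

```text
clock: 2.15
eef_pos: [503.3, -240.6, 309.5]
tool_rot: [-3.141, -0.001, 3.135]
force: [-0.1, 0.5, -0.8]
width: 85.6
gripper_force: 0.0
```

Run:
```python
from h import *
import pickle
im=grab('wrist');pickle.dump(im,open('wrist1.pkl','wb'))
cv2.imwrite('pics/wrist1.png',cv2.resize(im['pixels'][:,:,::-1],(800,600),interpolation=cv2.INTER_CUBIC))
```

```text
(no output)
```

View pics/wrist1.png

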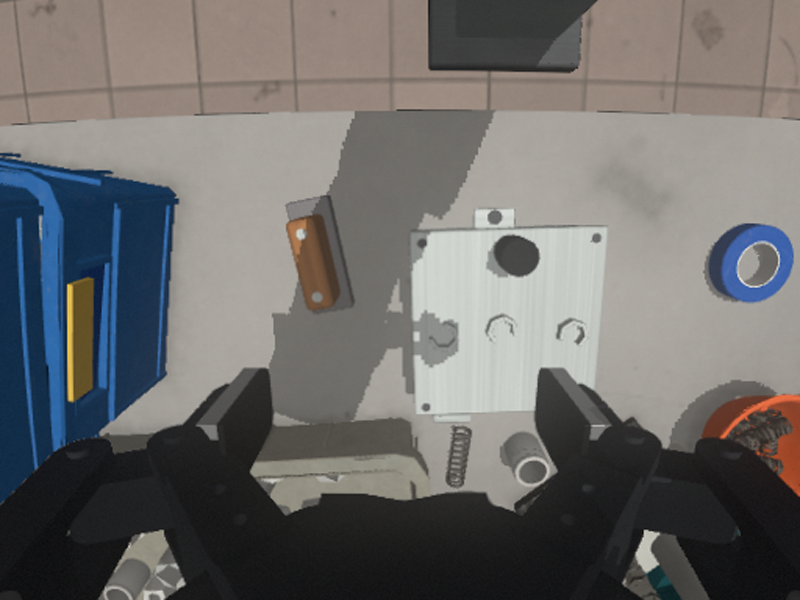

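The wrist view shows the lid corners at (411,230), (607,226), (598,410) and (416,414). Chips are at (441,335), (500,327) and (571,332). The block's grip screws are at (300,234) and (317,297), so it is yawed a little, and the blue bin is to its left.

Run:
```python
from h import *
import pickle
im=pickle.load(open('wrist1.pkl','rb'));px=im['pixels'];g=cv2.cvtColor(px,cv2.COLOR_RGB2HSV)
S=.64
def P(n,v,z): print(n,plane(im,np.array(v)*S,z).round(1).tolist())
P('lid',[(411,230),(607,226),(598,410),(416,414)],62)
P('chips',[(441,335),(500,327),(571,332)],66)
P('screws',[(300,234),(317,297)],56)
P('foot',[(286,206),(331,195),(354,303)],14)
P('binedge',[(176,200),(167,375)],0)
# knob top
m=cv2.inRange(g[...,2],0,75)[int(225*S):int(285*S),int(480*S):int(550*S)]
nn,lab,st,ce=cv2.connectedComponentsWithStats(m);i=1+st[1:,4].argmax();print(st[i]);P('knob',[(ce[i]+[int(480*S),int(225*S)])/S],88)
m=cv2.inRange(g,(3,110,40),(22,255,255));m[:,:150]=0;m[:,260:]=0
c=max(cv2.findContours(m,0,1)[0],key=cv2.contourArea);r=cv2.minAreaRect(c);print(r);bp=plane(im,cv2.boxPoints(r),56);print(bp.round(1).tolist())
for n in('scene','side'):
    j=pickle.load(open(n+'0.pkl','rb'))
    gs=cv2.cvtColor(j['pixels'],cv2.COLOR_RGB2HSV);
    print(n,'screws proj',(proj(j,plane(im,np.array([(300,234),(317,297)])*S,56))/S).round(1).tolist())
print(im['T'][:3,3])
```

```text
lid [[469.9, -235.6, 62.0], [467.4, -95.0, 62.0], [614.0, -85.4, 62.0], [615.2, -232.0, 62.0]]
chips [[547.4, -213.5, 66.0], [541.4, -169.7, 66.0], [545.9, -115.8, 66.0]]
screws [[472.7, -316.1, 56.0], [520.1, -306.4, 56.0]]
foot [[454.6, -336.0, 14.0], [446.4, -299.0, 14.0], [536.4, -283.6, 14.0]]
binedge [[448.5, -434.1, 0.0], [609.6, -465.7, 0.0]]
[ 10   7  27  25 534]
knob [[483.6, -166.7, 88.0]]
((198.46502685546875, 168.16709899902344), (59.19514083862305, 18.119922637939453), 75.25643920898438)
[[463.6, -326.8, 56.0], [458.8, -306.6, 56.0], [525.5, -292.6, 56.0], [531.1, -313.7, 56.0]]
scene screws proj [[539.4, 249.5], [503.1, 241.9]]
side screws proj [[501.1, 278.7], [470.0, 275.3]]
[ 436.851781   -240.58723886  378.87688336]
```

Run:
```python
from h import *
go((495.7,-310.5,160),np.pi+.2);go((495.7,-310.5,94),np.pi+.2)
```

```text
t [ 0.76 -7.28 14.94] w [ 0.001 -0.001 -0.204]
t [ 0.75 -7.29 21.54] w [ 0.001 -0.001 -0.204]
```

>>> {"name": "send_rows", "arguments": {
  "rows": [
    [[0.2,-2,3.5,0,0,-0.06],[0.4,-4,7,0,0,-0.12],[0.6,-6,10.5,0,0,-0.18],[0.76,-7.3,14,0,0,-0.204],[0.76,-7.3,16,0,0,-0.204],[0.76,-7.3,18,0,0,-0.204],[0.76,-7.3,19.5,0,0,-0.204],[0.76,-7.3,20.7,0,0,-0.204],[0.76,-7.3,21.5,0,0,-0.204],[0.76,-7.3,21.5,0,0,-0.204]]
  ]
}}

```text
clock: 3.2
eef_pos: [496.2, -309.9, 94.2]
tool_rot: [3.141, -0.001, -2.939]
force: [-0.1, -0.4, -0.1]
width: 85.3
gripper_force: 0.0
```

>>> {"name": "send_rows", "arguments": {
  "rows": [
    [[0,0,0,0,0,0],[0,0,0,0,0,0],[0,0,0,0,0,0],[0,0,0,0,0,0],[0,0,0,0,0,0],[0,0,0,0,0,0],[0,0,0,0,0,0],[0,0,0,0,0,0]]
  ],
  "grip": 255
}}

```text
clock: 4.0
eef_pos: [496.6, -311.0, 95.5]
tool_rot: [-3.141, 0.001, -2.94]
force: [-0.4, 0.2, 6.0]
width: 21.4
gripper_force: 60.7
```

Run:
```python
from h import *
s=ctrl.read_state();print(s['clock'],s['eef_pos'],s['tool_rot'],s['force'],s['width'],s['gripper_force'])
go((s['eef_pos'][0],s['eef_pos'][1],210),np.pi+.2); go((550,-262,210),np.pi+.03)
im=grab('wrist');save(im,'wrist2.png')
```

```text
4.0 [ 496.57903306 -310.95575757   95.49764591] [-3.14090259e+00  7.56190212e-04 -2.93957076e+00] [-0.41817858  0.22656365  6.00840566] 21.449340569738002 60.72291970252991
t [-1.000e-02 -1.000e-02 -1.145e+01] w [-0.001  0.001  0.002]
t [ -6.22   3.72 -11.45] w [-0.001  0.001  0.172]
```

View pics/wrist2.png

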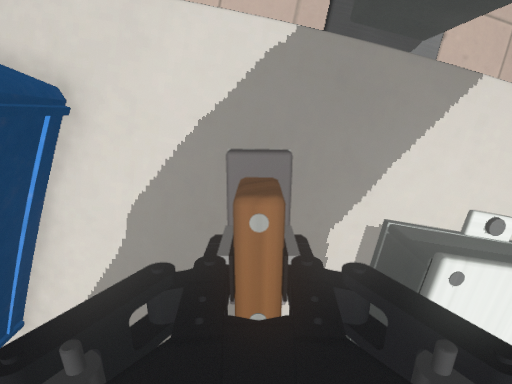

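Firm grasp on the wooden grip: block aligned with the tool, opening 21.4 mm. Next I lift and place it on the right rim of the lid.

Run:
```python
from h import *
go((551,-247,195),np.pi+.03);go((551,-247,164),np.pi+.03)
```

```text
t [-6.62  5.17 -9.95] w [-0.001  0.001  0.172]
t [-6.62  5.17 -6.85] w [-0.001  0.001  0.172]
```

>>> {"name": "send_rows", "arguments": {
  "rows": [
    [[0,0,-2,0,0,0],[0,0,-5,0,0,0.03],[0,0,-8,0,0,0.06],[-1,0.6,-10,0,0,0.1],[-3,2,-10,0,0,0.14],[-5,3.6,-10,0,0,0.17],[-6.3,4.8,-10,0,0,0.172],[-6.6,5.2,-9,0,0,0.172],[-6.6,5.2,-8,0,0,0.172],[-6.6,5.2,-7.4,0,0,0.172]]
  ]
}}

```text
clock: 5.05
eef_pos: [548.6, -247.4, 166.9]
tool_rot: [3.141, -0.004, -3.113]
force: [0.4, 0.0, -1.2]
width: 21.3
gripper_force: 59.8
```

>>> {"name": "send_rows", "arguments": {
  "rows": [
    [[0,0,0.2,0,0,0],[0,0,0.4,0,0,0],[0,0,0.5,0,0,0],[0,0,0.6,0,0,0],[0,0,0.6,0,0,0],[0,0,0.6,0,0,0]]
  ]
}}

```text
clock: 5.65
eef_pos: [550.6, -246.6, 163.1]
tool_rot: [-3.141, 0.0, -3.111]
force: [0.1, -1.0, -2.4]
width: 21.3
gripper_force: 59.8
```

Run:
```python
from h import *
s=ctrl.read_state();print(s['clock'],s['eef_pos'],s['tool_rot'],s['force'],s['width'],s['gripper_force'])
im=grab('wrist');save(im,'wrist3.png')
```

```text
5.65 [ 550.56186601 -246.57215411  163.12526455] [-3.14147624e+00  3.82030886e-04 -3.11144525e+00] [ 0.14369105 -1.04870879 -2.4098473 ] 21.27540463635887 59.7598135471344
```

View pics/wrist3.png

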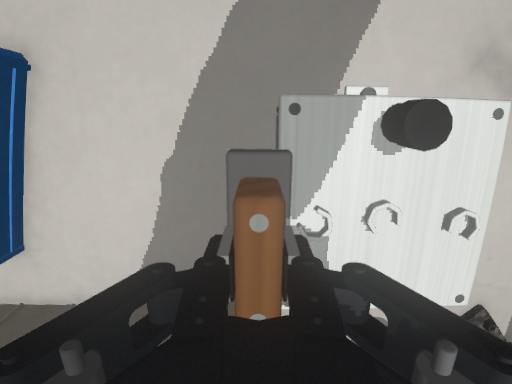

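The foot sits just over the lid's right rim, with the nearest chip (316,221) a few mm ahead of its face. Now I lower to contact.

>>> {"name": "send_rows", "arguments": {
  "rows": [
    [[0,0,0.2,0,0,0],[0,0,0.35,0,0,0],[0,0,0.5,0,0,0],[0,0,0.55,0,0,0],[0,0,0.55,0,0,0],[0,0,0.55,0,0,0]]
  ]
}}

```text
clock: 6.3
eef_pos: [550.4, -246.4, 157.4]
tool_rot: [3.141, -0.0, -3.111]
force: [-1.7, 0.1, -0.3]
width: 20.9
gripper_force: 60.0
```

>>> {"name": "send_rows", "arguments": {
  "rows": [
    [[0,0,0.05,0,0,0],[0,0,0.1,0,0,0],[0,0,0.1,0,0,0],[0,0,0.1,0,0,0]]
  ]
}}

```text
clock: 6.7
eef_pos: [550.4, -246.5, 157.4]
tool_rot: [3.142, 0.0, -3.112]
force: [-2.4, 1.1, 8.0]
width: 21.3
gripper_force: 61.1
```

>>> {"name": "send_rows", "arguments": {
  "rows": [
    [[0,0.4,0,0,0,0],[0,1,0,0,0,0],[0,1.8,0,0,0,0],[0,2.6,0,0,0,0],[0,3.4,0,0,0,0],[0,4.2,0,0,0,0],[0,5,0,0,0,0],[0,5.8,0,0,0,0],[0,6.6,0,0,0,0],[0,7.4,0,0,0,0]]
  ]
}}

```text
clock: 7.7
eef_pos: [549.4, -173.7, 157.4]
tool_rot: [-3.139, 0.003, -3.112]
force: [0.8, -3.4, 6.1]
width: 21.3
gripper_force: 60.8
```

Run:
```python
from h import *
s=ctrl.read_state();print(s['clock'],s['eef_pos'],s['tool_rot'],s['force'],s['width'],s['gripper_force'])
im=grab('wrist');save(im,'wrist4.png')
```

```text
7.7 [ 549.37440579 -173.71268412  157.43745599] [-3.1388813   0.00331675 -3.11205362] [ 0.83523098 -3.41162453  6.10260018] 21.301544674720017 60.82749903202057
```

View pics/wrist4.png

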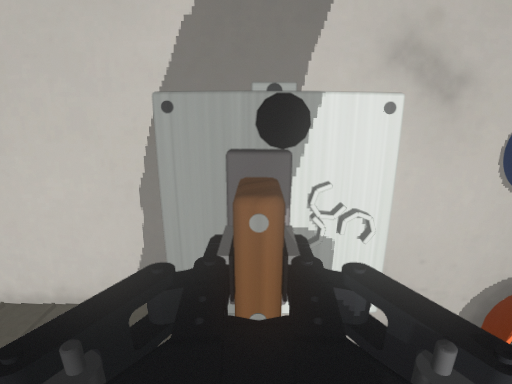

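The chips are bunched ahead of the foot at about (320–375,185–240), clear of the fingers. I continue the sweep over the left edge.

>>> {"name": "send_rows", "arguments": {
  "rows": [
    [[0,0.6,0,0,0,0],[0,1.4,0,0,0,0],[0,2.3,0,0,0,0],[0,3.2,0,0,0,0],[0,4.1,0,0,0,0],[0,5,0,0,0,0],[0,6,0,0,0,0],[0,7,0,0,0,0],[0,8,0,0,0,0],[0,8.8,0,0,0,0]]
  ]
}}

```text
clock: 8.75
eef_pos: [546.6, -85.5, 157.3]
tool_rot: [-3.139, 0.003, -3.112]
force: [0.1, -4.6, 7.2]
width: 21.6
gripper_force: 60.8
```

Run:
```python
from h import *
s=ctrl.read_state();print(s['clock'],s['eef_pos'],s['tool_rot'],s['force'],s['width'],s['gripper_force'])
a=grab('wrist');b=grab('scene')
c=cv2.resize(b['pixels'][150:256,178:344],(512,327),interpolation=cv2.INTER_CUBIC)
cv2.imwrite('pics/w5.png',np.vstack([a['pixels'][:270],c])[:,:,::-1])
```

```text
8.75 [546.5858594  -85.45184268 157.34726828] [-3.13939536e+00  2.96016564e-03 -3.11187300e+00] [ 0.08843097 -4.59048934  7.1619978 ] 21.608680150721508 60.82542300224304
```

View pics/w5.png

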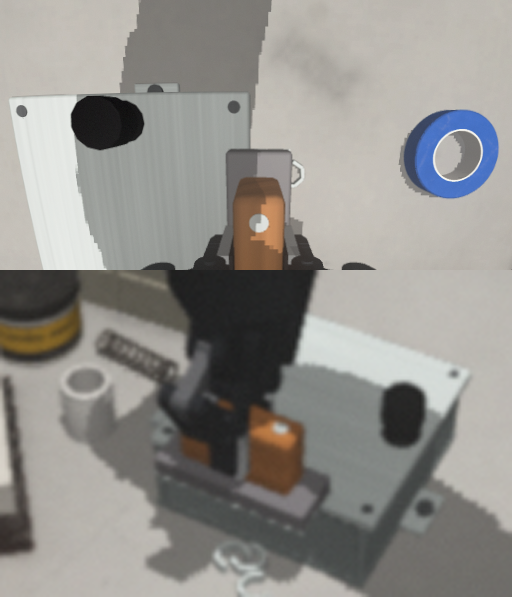

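The wrist view shows a lid clear of chips, and the scene crop shows them on the bench left of the case at about (240,555) and (250,580). I lift and carry the block back.

Run:
```python
from h import *
go((530,-310,215),np.pi+.03);go((500,-312,97),np.pi+.03)
```

```text
t [  2.35 -22.54  -5.76] w [-0.001  0.003  0.001]
t [  5.39 -22.64   6.04] w [-0.001  0.003  0.001]
```

>>> {"name": "send_rows", "arguments": {
  "rows": [
    [[0,0,-1,0,0,0],[0,0,-2.5,0,0,0],[0,0,-4.5,0,0,0],[0,0,-6,0,0,0],[0,-1.5,-6,0,0,0],[0.2,-4,-6,0,0,0],[0.4,-7,-6,0,0,0],[0.6,-10.5,-6,0,0,0],[0.8,-14,-6,0,0,0],[1,-17,-6,0,0,0]]
  ]
}}

```text
clock: 9.85
eef_pos: [539.4, -257.8, 215.2]
tool_rot: [-3.142, -0.002, -3.113]
force: [-0.2, 1.1, -2.4]
width: 21.1
gripper_force: 59.8
```

Run:
```python
from h import *
b=grab('scene');a=grab('side')
f=lambda i,r:cv2.resize(i['pixels'][r[1]:r[3],r[0]:r[2]],(512,300),interpolation=cv2.INTER_CUBIC)
cv2.imwrite('pics/s6.png',np.vstack([f(b,(178,150,344,256)),f(a,(178,165,344,262))])[:,:,::-1])
s=ctrl.read_state();print(s['clock'],s['eef_pos'],s['tool_rot'],s['force'])
go((500,-312,150),np.pi+.03)
```

```text
9.95 [ 538.33696212 -262.078075    215.31955655] [-3.13757896e+00 -1.93072437e-03 -3.11992490e+00] [-0.87687605 -0.77358702 -1.81777061]
t [ 3.93 -4.88  6.56] w [-0.004 -0.002 -0.008]
```

View pics/s6.png

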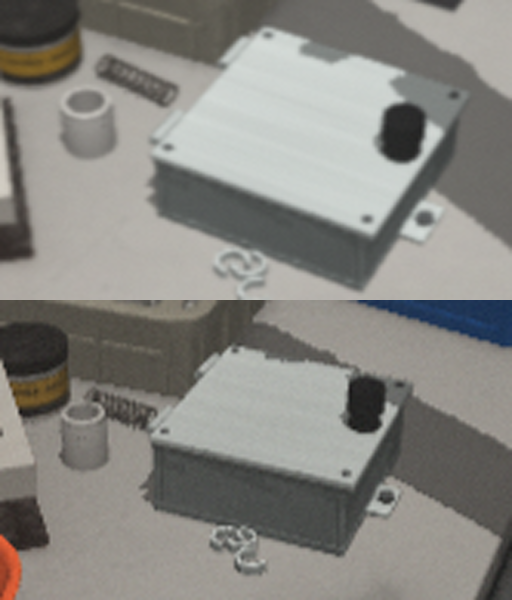

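The lid is clean and all three chips lie on the bench at (235,540) and (250,560) in the lower view. Next I place the block.

>>> {"name": "send_rows", "arguments": {
  "rows": [
    [[1,-1.2,0,0,0,0],[2,-2.5,0.5,0,0,0],[3,-3.8,2,0,0,0],[3.8,-4.8,4,0,0,0],[3.9,-4.9,6,0,0,0],[3.9,-4.9,8,0,0,0],[3.9,-4.9,9.8,0,0,0],[3.9,-4.9,11,0,0,0],[3.9,-4.9,11.5,0,0,0],[3.9,-4.9,11.5,0,0,0]]
  ]
}}

```text
clock: 10.95
eef_pos: [502.7, -304.9, 100.8]
tool_rot: [3.141, -0.001, -3.111]
force: [-0.6, -0.5, -1.9]
width: 21.5
gripper_force: 59.8
```

>>> {"name": "send_rows", "arguments": {
  "rows": [
    [[0,0,0.2,0,0,0],[0,0,0.35,0,0,0],[0,0,0.45,0,0,0],[0,0,0.45,0,0,0],[0,0,0.45,0,0,0]]
  ]
}}

```text
clock: 11.45
eef_pos: [503.3, -305.0, 97.1]
tool_rot: [-3.141, 0.0, -3.111]
force: [-0.8, 0.3, -1.7]
width: 21.0
gripper_force: 59.8
```

>>> {"name": "send_rows", "arguments": {
  "rows": [
    [[0,0,0.1,0,0,0],[0,0,0.2,0,0,0],[0,0,0.25,0,0,0],[0,0,0.25,0,0,0]]
  ]
}}

```text
clock: 11.85
eef_pos: [503.3, -305.0, 95.5]
tool_rot: [-3.141, 0.0, -3.112]
force: [-1.2, 1.2, 7.5]
width: 21.4
gripper_force: 61.2
```

>>> {"name": "send_rows", "arguments": {
  "rows": [
    [[0,0,0,0,0,0],[0,0,0,0,0,0],[0,0,0,0,0,0],[0,0,0,0,0,0],[0,0,0,0,0,0],[0,0,0,0,0,0]]
  ],
  "grip": 80
}}

```text
clock: 12.45
eef_pos: [503.2, -305.0, 94.3]
tool_rot: [3.142, -0.0, -3.111]
force: [0.1, -0.3, -0.3]
width: 58.5
gripper_force: 0.0
```

>>> {"name": "send_rows", "arguments": {
  "rows": [
    [[0,0,-1,0,0,0],[0,0,-3,0,0,0],[0,0,-6,0,0,0],[0,0,-9,0,0,0],[0,0,-12,0,0,0],[0,0,-12,0,0,0],[0,0,-12,0,0,0]]
  ]
}}

```text
clock: 13.15
eef_pos: [503.4, -305.1, 215.6]
tool_rot: [-3.141, 0.002, -3.111]
force: [-0.3, -0.5, -0.8]
width: 58.5
gripper_force: 0.0
```

Run:
```python
from h import *
s=ctrl.read_state();print(s['clock'],s['eef_pos'],s['tool_rot'],s['force'],s['width'])
a=grab('wrist');px=a['pixels']
cv2.imwrite('pics/w7.png',px[:,:,::-1])
g=cv2.cvtColor(px,cv2.COLOR_RGB2HSV)
nn,lab,st,ce=cv2.connectedComponentsWithStats(cv2.inRange(g[...,2],0,60))
for i in range(1,nn):
    if st[i,4]>300: print(st[i],ce[i].round(1),plane(a,[ce[i]],88).round(1))
```

```text
13.15 [ 503.43637109 -305.0738916   215.56463808] [-3.14064052e+00  1.72798550e-03 -3.11141029e+00] [-0.27242463 -0.47164673 -0.75400512] 58.45088183921769
[298   0 101  45 489] [337.1  36.3] [[ 385.4 -258.7   88. ]]
[    0   230   512   154 42114] [252.2 332.9] [[ 613.  -307.4   88. ]]
```

View pics/w7.png

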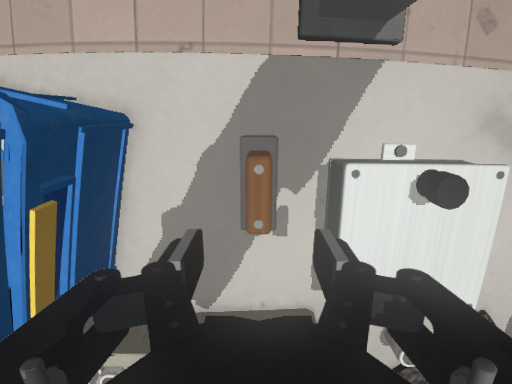

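The block stands upright at (259,185), let go, with the case undisturbed. Next I move above the knob.

Run:
```python
from h import *
s=ctrl.read_state()
a=grab('wrist');print(plane(a,[(450,190)],93).round(1))
go((484.5,-165.5,200),np.pi+.03);go((484.5,-165.5,141),np.pi+.03)
```

```text
[[ 481.7 -168.3   93. ]]
t [ 1.39 13.96  1.39] w [ 0.001 -0.001  0.   ]
t [ 1.38 13.95  7.29] w [ 0.001 -0.001  0.   ]
```

>>> {"name": "send_rows", "arguments": {
  "rows": [
    [[0.1,1,0,0,0,0],[0.3,3,0,0,0,0],[0.6,6,0,0,0,0],[0.9,9.5,0,0,0,0],[1.2,12.5,0,0,0,0],[1.4,13.8,0.5,0,0,0],[1.4,13.8,2,0,0,0],[1.4,13.8,2,0,0,0]]
  ]
}}

```text
clock: 14.05
eef_pos: [483.8, -166.8, 192.5]
tool_rot: [3.141, -0.004, -3.111]
force: [-1.0, -0.7, 0.2]
width: 58.2
gripper_force: 0.0
```

Run:
```python
from h import *
s=ctrl.read_state();print(s['clock'],s['eef_pos'],s['tool_rot'],s['force'],s['width'])
a=grab('wrist');save(a,'w8.png');print((proj(a,[(484,-165,93),(484,-165,74)])).round(1))
go((484.5,-166,141),np.pi+.03)
```

```text
14.05 [ 483.81633371 -166.78502971  192.5435844 ] [ 3.14058138 -0.00397219 -3.11058167] [-0.99951233 -0.68663669  0.19064725] 58.225333520028876
[[261.4 225.5]
 [261.1 215.6]]
t [-0.04  0.15  5.23] w [ 0.    -0.003 -0.   ]
```

View pics/w8.png

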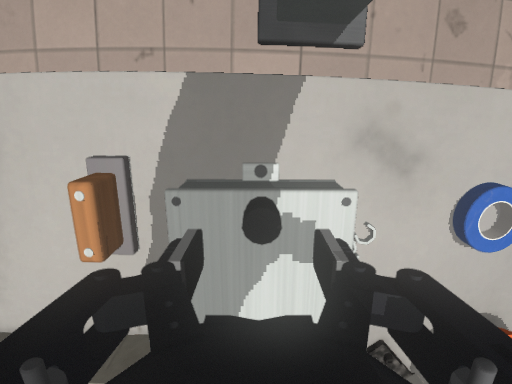

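The knob, at (261,222), is centred between the fingers and matches the estimate. I descend and close.

>>> {"name": "send_rows", "arguments": {
  "rows": [
    [[0,0,1.2,0,0,0],[0,0.1,2.6,0,0,0],[0,0.1,3.8,0,0,0],[0,0.1,4.7,0,0,0],[0,0.1,5.2,0,0,0],[0,0.1,5.2,0,0,0],[0,0.1,5.2,0,0,0]]
  ]
}}

```text
clock: 14.8
eef_pos: [485.2, -166.6, 142.5]
tool_rot: [-3.141, 0.0, -3.112]
force: [-0.1, -0.5, 0.5]
width: 58.5
gripper_force: 0.0
```

>>> {"name": "send_rows", "arguments": {
  "rows": [
    [[0,0,0,0,0,0],[0,0,0,0,0,0],[0,0,0,0,0,0],[0,0,0,0,0,0],[0,0,0,0,0,0],[0,0,0,0,0,0],[0,0,0,0,0,0],[0,0,0,0,0,0]]
  ],
  "grip": 255
}}

```text
clock: 15.6
eef_pos: [485.3, -164.7, 143.3]
tool_rot: [3.14, 0.0, -3.11]
force: [-0.9, 4.8, 7.9]
width: 23.8
gripper_force: 58.5
```

>>> {"name": "send_rows", "arguments": {
  "rows": [
    [[0,0.1,-0.1,0,0,0],[0,0.15,-0.2,0,0,0],[0,0.15,-0.25,0,0,0],[0,0.15,-0.3,0,0,0],[0,0.15,-0.3,0,0,0]]
  ]
}}

```text
clock: 16.1
eef_pos: [485.5, -164.5, 145.0]
tool_rot: [3.141, 0.001, -3.111]
force: [4.7, 1.6, -12.6]
width: 24.0
gripper_force: 59.8
```

>>> {"name": "send_rows", "arguments": {
  "rows": [
    [[0,0,-0.05,0,0,0],[0,0,-0.1,0,0,0],[0,0,-0.15,0,0,0],[0,0,-0.2,0,0,0],[-0.05,0,-0.2,0,0,0],[-0.05,0,-0.2,0,0,0]]
  ]
}}

```text
clock: 16.7
eef_pos: [486.0, -164.5, 147.3]
tool_rot: [3.141, 0.001, -3.111]
force: [5.1, 1.9, -11.3]
width: 23.6
gripper_force: 60.0
```

>>> {"name": "send_rows", "arguments": {
  "rows": [
    [[-0.05,0,-0.1,0,0,0],[-0.07,0,-0.2,0,0,0],[-0.1,0,-0.3,0,0,0],[-0.12,0,-0.4,0,0,0],[-0.14,0,-0.5,0,0,0],[-0.14,0,-0.5,0,0,0]]
  ]
}}

```text
clock: 17.3
eef_pos: [487.4, -164.5, 152.4]
tool_rot: [3.141, 0.001, -3.111]
force: [4.9, 2.6, -12.1]
width: 23.9
gripper_force: 60.0
```

Run:
```python
from h import *
s=ctrl.read_state();print(s['clock'],s['eef_pos'],s['force'],s['width'])
b=grab('scene');a=grab('side')
f=lambda i,r:cv2.resize(i['pixels'][r[1]:r[3],r[0]:r[2]],(512,300),interpolation=cv2.INTER_CUBIC)
cv2.imwrite('pics/s9.png',np.vstack([f(b,(198,150,364,256)),f(a,(208,165,354,262))])[:,:,::-1])
```

```text
17.3 [ 487.37193582 -164.49518465  152.42802108] [  4.87552307   2.56219409 -12.08883463] 23.862267325098134
```

View pics/s9.png

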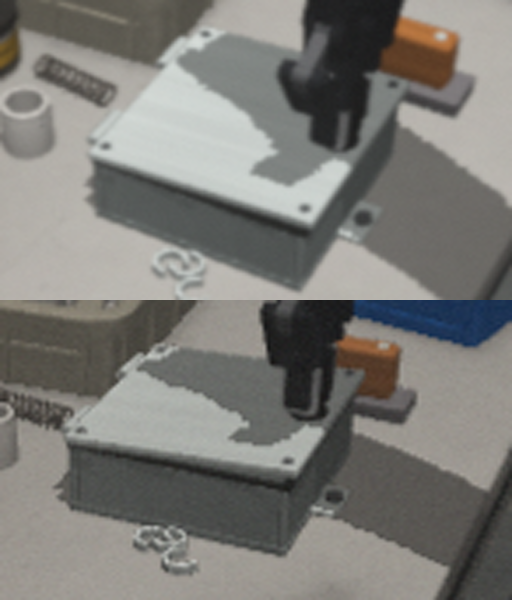

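The lid's front-left screw (305,208 in the upper crop) has moved up about 4 px from before, so the lid seems open. I'll measure the angle from it.

```bash
cat > ang.py <<'E'
from h import *
import pickle
def screw(im,u,v,r=5):
    p=cv2.cvtColor(im['pixels'],cv2.COLOR_RGB2GRAY)[v-r:v+r+1,u-r:u+r+1].astype(float)
    w=np.clip(np.median(p)-p-15,0,None);w[np.hypot(*np.mgrid[-r:r+1,-r:r+1])>r]=0
    yy,xx=np.mgrid[-r:r+1,-r:r+1];return np.array([u+(w*xx).sum()/w.sum(),v+(w*yy).sum()/w.sum()])
for n,old,new in(('scene',(297,227),(297,223)),('side',None,None)):
    if old is None: continue
    a=pickle.load(open(n+'0.pkl','rb'));b=grab(n)
    o=screw(a,*old);w=screw(b,*new);P=plane(a,[o],62)[0];print(o,w,P.round(1))
    hx=543.6+76.5;L=hx-P[0]
    for t in(0,.03,.05,.07,.09,.1,.11,.13): 
        q=P+[L*(1-np.cos(t))+6.5*np.sin(t),0,L*np.sin(t)];print(t,proj(b,[q]).round(1)[0],end=' ')
E
python3 ang.py
```

```text
[297.51780415 228.10534125] [297.34379671 224.0568012 ] [471.7 -98.5  62. ]
0 [297.5 228.1] 0.03 [297.5 226.3] 0.05 [297.5 225.1] 0.07 [297.4 223.9] 0.09 [297.3 222.7] 0.1 [297.3 222. ] 0.11 [297.2 221.4] 0.13 [297.  220.1]
```

The lid is at about 0.067 rad, which agrees with the 9 mm tool rise. I raise it about 4 mm more.

>>> {"name": "send_rows", "arguments": {
  "rows": [
    [[-0.03,0,-0.1,0,0,0],[-0.06,0,-0.2,0,0,0],[-0.09,0,-0.3,0,0,0],[-0.12,0,-0.4,0,0,0],[-0.12,0,-0.4,0,0,0],[-0.12,0,-0.4,0,0,0],[-0.12,0,-0.4,0,0,0],[-0.12,0,-0.4,0,0,0]]
  ]
}}

```text
clock: 18.25
eef_pos: [488.6, -164.5, 156.5]
tool_rot: [3.141, 0.001, -3.111]
force: [5.0, 2.0, -10.7]
width: 23.8
gripper_force: 59.9
```

```bash
sed -i 's/(297,223)/(297,222)/' ang.py; python3 ang.py
```

```text
[297.51780415 228.10534125] [297.64861996 223.43205945] [471.7 -98.5  62. ]
0 [297.5 228.1] 0.03 [297.5 226.3] 0.05 [297.5 225.1] 0.07 [297.4 223.9] 0.09 [297.3 222.7] 0.1 [297.3 222. ] 0.11 [297.2 221.4] 0.13 [297.  220.1]
```

Run:
```python
from h import *
import pickle
a=pickle.load(open('scene0.pkl','rb'));b=grab('scene')
A=cv2.cvtColor(a['pixels'],6+1).astype(int);B=cv2.cvtColor(b['pixels'],7).astype(int)
print(A[220:238,292:304]);print(B[214:234,292:304])
s=ctrl.read_state();print(s['clock'],s['eef_pos'],s['force'])
```

```text
[[201 201 200 200 199 200 199 198 198 200 198 201]
 [201 200 201 199 200 200 199 199 199 199 197 198]
 [201 200 201 200 200 200 201 200 198 200 199 196]
 [200 201 201 200 200 200 200 199 202 201 200 196]
 [201 200 200 199 199 199 200 199 200 201 199 188]
 [199 199 197 189 183 183 189 196 199 200 194 168]
 [196 198 190 159 133 129 155 187 197 196 180 140]
 [196 196 185 143 106 104 136 182 196 186 158 110]
 [197 196 190 161 135 134 157 186 191 171 126  88]
 [189 193 195 190 185 182 188 191 178 141  99  78]
 [158 173 184 190 195 197 195 187 158 113  81  75]
 [114 128 145 163 176 187 189 171 130  91  76  76]
 [ 84  97 108 122 135 153 162 143 103  78  77  78]
 [ 72  78  87  96 103 117 122 107  83  75  77  78]
 [ 73  72  75  80  84  91  97  85  75  77  77  77]
 [ 70  69  74  76  76  77  77  75  74  76  78  79]
 [ 74  74  75  75  76  71  71  72  76  78  78  84]
 [ 79  75  78  78  75  71  72  75  78  79  82  88]]
[[203 205 205 206 206 205 205 205 206 206 206 205]
 [209 208 208 207 206 206 206 206 205 206 207 206]
 [208 208 207 208 208 208 207 206 207 205 206 206]
 [207 208 207 207 207 208 20
[... 230 characters left out ...]
03 198 173 134 111 120 158 195 200 182 139  92]
 [203 203 193 172 157 160 185 199 192 156 107  72]
 [189 196 198 198 194 195 201 197 170 125  82  73]
 [147 164 177 187 194 199 200 185 140  92  70  74]
 [113 125 133 146 161 176 181 156 109  72  71  79]
 [ 97 101 105 111 119 133 138 118  82  69  77  80]
 [ 88  91  92  88  88  98 102  84  66  71  80  80]
 [ 63  72  80  72  60  62  63  58  66  78  79  82]
 [ 44  49  56  52  45  42  45  60  73  81  81  80]
 [ 43  42  43  43  41  43  54  70  79  80  82  79]
 [ 54  47  44  42  41  51  65  77  82  81  80  80]
 [ 72  64  60  58  54  61  73  80  82  83  82  79]]
18.35 [ 488.57257175 -164.46488821  156.43619551] [  4.64115809   2.33548825 -10.53846807]
```

The screw shift of 5.5 px puts the lid at about 0.09 rad, well within range and steady. I'm handing in.

```bash
python3 -c "
from cell import ctrl
print(ctrl.finish_job())"
```

```text
the job is handed in; nothing more can be done
None
```

I handed the job in at about 18 s: the three chips are on the bench, the block stands upright on the bench off the case, and the gripper holds the lid still at about 0.09 rad (front edge about 14 mm up); no verdict came back.

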